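# Reverse the row of rivet dies into the press rack

## Task

Move the four coloured rivet dies from the wooden storage rack to the grey steel press rack in reverse order, one upright in each pocket: the die nearest the white end of the wooden rack goes into the pocket farthest from the white end of the steel rack, and so on down the row. Never tip a die over, set each one down rather than dropping it, leave the frame section, buckles and toothplate where they lie, and let go at the end.

Things in the scene. Friction and masses are not known exactly. Their poses are not given: they have to be found in the camera images.
- red_die_center (a point): centre (half-way up) of the red rivet die, a loose upright steel die 64 mm tall, about 0.25 kg: foot 26 mm in diameter and 20 mm tall, above it a red collar 32 mm in diameter and 24 mm tall (this point is at mid-collar, 32 mm above the underside: grip here or a few mm higher), on top a nose 18 mm in diameter and 20 mm tall; own z points up, round about it
- yellow_die_center (a point): centre (half-way up) of the yellow rivet die, a loose upright steel die 64 mm tall, about 0.25 kg: foot 26 mm in diameter and 20 mm tall, above it a yellow collar 32 mm in diameter and 24 mm tall (this point is at mid-collar, 32 mm above the underside: grip here or a few mm higher), on top a nose 18 mm in diameter and 20 mm tall; own z points up, round about it
- blue_die_center (a point): centre (half-way up) of the blue rivet die, a loose upright steel die 64 mm tall, about 0.25 kg: foot 26 mm in diameter and 20 mm tall, above it a blue collar 32 mm in diameter and 24 mm tall (this point is at mid-collar, 32 mm above the underside: grip here or a few mm higher), on top a nose 18 mm in diameter and 20 mm tall; own z points up, round about it
- green_die_center (a point): centre (half-way up) of the green rivet die, a loose upright steel die 64 mm tall, about 0.25 kg: foot 26 mm in diameter and 20 mm tall, above it a green collar 32 mm in diameter and 24 mm tall (this point is at mid-collar, 32 mm above the underside: grip here or a few mm higher), on top a nose 18 mm in diameter and 20 mm tall; own z points up, round about it
- red_tile: red square home tile, 48 x 48 x 3 mm, fixed on the floor of one pocket of the wooden rack; the red die stands on it at the start, so the tile goes on showing where that die came from; origin at the centre of its underside
- yellow_tile: yellow square home tile, 48 x 48 x 3 mm, fixed on the floor of one pocket of the wooden rack; the yellow die stands on it at the start, so the tile goes on showing where that die came from; origin at the centre of its underside
- blue_tile: blue square home tile, 48 x 48 x 3 mm, fixed on the floor of one pocket of the wooden rack; the blue die stands on it at the start, so the tile goes on showing where that die came from; origin at the centre of its underside
- green_tile: green square home tile, 48 x 48 x 3 mm, fixed on the floor of one pocket of the wooden rack; the green die stands on it at the start, so the tile goes on showing where that die came from; origin at the centre of its underside
- wood_rack: dark wooden storage rack, fixed, a block 74 (x) x 270 (y) x 18 mm with four square pockets in a row, each with a coloured tile in it: pockets centred at y = +96, +32, -32 and -96 mm (x = 0), each 50 x 50 mm and 10 mm deep, floor 8 mm above the underside; the white end block (74 x 20 x 30 mm high) is at its +y end, y = 135 to 155 mm. Origin at the centre of the underside of the pocketed block, x across the row, y along the row towards the white end, z up
- steel_rack: grey painted steel press rack, fixed, same form, a block 74 (x) x 270 (y) x 18 mm with four bare square pockets in a row, empty at the start: pockets centred at y = +96, +32, -32 and -96 mm (x = 0), each 50 x 50 mm and 10 mm deep, floor 8 mm above the underside; the white end block (74 x 20 x 30 mm high) is at its +y end, y = 135 to 155 mm. Origin at the centre of the underside of the pocketed block, x across the row, y along the row towards the white end, z up
- frame: bystander: bent aluminium snowshoe frame section, tube 18 mm thick, about 300 mm long, lying on the bench beyond the racks; origin on the bench under its middle
- buckle_a: bystander: orange plastic binding buckle, 64 x 52 x 13 mm, lying on the bench between the racks and the robot; origin at its underside
- buckle_b: bystander: second orange plastic binding buckle, same size; origin at its underside
- toothplate: bystander: dark steel crampon toothplate, 60 x 110 mm, teeth up to 27 mm tall, lying on the bench beyond the racks; origin at its underside
Not all that is in view belongs to the job. What is shaped like the part that bears yellow_die_center but purple is not meant. What is shaped like the part that bears green_die_center but purple is not meant.

How it is judged:
At the end, for the whole second after the job is handed in: Each die stands upright (within 0.1 rad) on the floor of its steel-rack pocket (centre within 13.5 mm of the pocket centre along x and y, 36 to 44 mm above the rack underside), in the reverse order of the home tiles, counted from the white ends; all released and at rest (((y of red_tile in the frame of wood_rack between 0.076 and 0.116 m and y of red_die_center in the frame of steel_rack between -0.1095 and -0.0825 m) or (y of red_tile in the frame of wood_rack between 0.012 and 0.052 m and y of red_die_center in the frame of steel_rack between -0.0455 and -0.0185 m) or (y of red_tile in the frame of wood_rack between -0.052 and -0.012 m and y of red_die_center in the frame of steel_rack between 0.0185 and 0.0455 m) or (y of red_tile in the frame of wood_rack between -0.116 and -0.076 m and y of red_die_center in the frame of steel_rack between 0.0825 and 0.1095 m)) and x of red_die_center in the frame of steel_rack between -0.0135 and 0.0135 m and z of red_die_center in the frame of steel_rack between 0.036 and 0.044 m and angle between each of red_die_center, yellow_die_center, blue_die_center, green_die_center's own z axis and vertical below 0.1 rad and linear speed of each of red_die, yellow_die, blue_die, green_die below 0.02 m/s and contact force between each of red_die, yellow_die, blue_die, green_die and the fingers below 0.1 N and ((y of yellow_tile in the frame of wood_rack between 0.076 and 0.116 m and y of yellow_die_center in the frame of steel_rack between -0.1095 and -0.0825 m) or (y of yellow_tile in the frame of wood_rack between 0.012 and 0.052 m and y of yellow_die_center in the frame of steel_rack between -0.0455 and -0.0185 m) or (y of yellow_tile in the frame of wood_rack between -0.052 and -0.012 m and y of yellow_die_center in the frame of steel_rack between 0.0185 and 0.0455 m) or (y of yellow_tile in the frame of wood_rack between -0.116 and -0.076 m and y of yellow_die_center in the frame of steel_rack between 0.0825 and 0.1095 m)) and x of yellow_die_center in the frame of steel_rack between -0.0135 and 0.0135 m and z of yellow_die_center in the frame of steel_rack between 0.036 and 0.044 m and ((y of blue_tile in the frame of wood_rack between 0.076 and 0.116 m and y of blue_die_center in the frame of steel_rack between -0.1095 and -0.0825 m) or (y of blue_tile in the frame of wood_rack between 0.012 and 0.052 m and y of blue_die_center in the frame of steel_rack between -0.0455 and -0.0185 m) or (y of blue_tile in the frame of wood_rack between -0.052 and -0.012 m and y of blue_die_center in the frame of steel_rack between 0.0185 and 0.0455 m) or (y of blue_tile in the frame of wood_rack between -0.116 and -0.076 m and y of blue_die_center in the frame of steel_rack between 0.0825 and 0.1095 m)) and x of blue_die_center in the frame of steel_rack between -0.0135 and 0.0135 m and z of blue_die_center in the frame of steel_rack between 0.036 and 0.044 m and ((y of green_tile in the frame of wood_rack between 0.076 and 0.116 m and y of green_die_center in the frame of steel_rack between -0.1095 and -0.0825 m) or (y of green_tile in the frame of wood_rack between 0.012 and 0.052 m and y of green_die_center in the frame of steel_rack between -0.0455 and -0.0185 m) or (y of green_tile in the frame of wood_rack between -0.052 and -0.012 m and y of green_die_center in the frame of steel_rack between 0.0185 and 0.0455 m) or (y of green_tile in the frame of wood_rack between -0.116 and -0.076 m and y of green_die_center in the frame of steel_rack between 0.0825 and 0.1095 m)) and x of green_die_center in the frame of steel_rack between -0.0135 and 0.0135 m and z of green_die_center in the frame of steel_rack between 0.036 and 0.044 m); the robot touches nothing.
It fails at once if a die is tipped over (more than 40 degrees) (angle between any of red_die_center, yellow_die_center, blue_die_center, green_die_center's own z axis and vertical above 0.7 rad).
It fails at once if a die is dropped or thrown (not held and faster than 0.7 m/s: a fall of more than 25 mm) ((linear speed of red_die above 0.7 m/s and contact force between red_die and the fingers below 0.05 N) or (linear speed of yellow_die above 0.7 m/s and contact force between yellow_die and the fingers below 0.05 N) or (linear speed of blue_die above 0.7 m/s and contact force between blue_die and the fingers below 0.05 N) or (linear speed of green_die above 0.7 m/s and contact force between green_die and the fingers below 0.05 N)).
It fails at once if a bystander is pushed more than 30 mm from its place (distance of any of frame, buckle_a, buckle_b, toothplate from where it was at the start of the episode above 0.03 m).
It also fails if it takes over 115 s, if anything falls off the work surface, if the arm or the gripper's body presses on something with over 40 N, if the wrist force passes 120 N, or if a joint passes its speed limit or range.

## Robot

A 7-joint arm with a two-finger parallel gripper is mounted at the origin on the work surface. World frame = base frame: x ahead of the robot, y to its left, z up, the work surface at z = 0. Lengths are in m, angles in rad, forces in N, time in s.
With the tool pointing down it reaches from about 0.4 to 0.85 m from the base axis. Payload 4.5 kg.
Tool frame: the origin (TCP) lies at the very end of the fingers, on their centre line; the grasp point (between the pads) lies 19 mm behind it (r.grip_point_offset is the distance from the TCP to the grasp point, in m); z points along the fingers, y is the line along which they close (so a half turn about z gives the same grasp; the last joint's range is limited). The gripper opens to 88 mm and grips with 3 to 60 N. Pads are 18 mm wide; open, the fingers measure 123 mm over their backs; the gripper's body (75 mm by 187 mm) begins 45 mm behind the grasp point.
Start: joints at [0.034, 0.689, -0.195, 1.565, 0.157, 0.902, -0.215], TCP at [0.625, 0, 0.239] pointing down, gripper open.
Joint ranges: [-3.01, 3.01], [-0.46, 2.08], [-1.47, 1.51], [0.13, 2.56], [-1, 4.14], [0.04, 2.09], [-2.66, 2.66]. Speed limits (rad/s): [2.57, 2.57, 3.14, 3.14, 3.14, 3.14, 3.14].

## Interface

Orientations are given as a unit quaternion [x, y, z, w].
In Python, from plant import r gives the robot as it stands.
- The arm moves only by the tool carry_out, never from a script. Its argument "rows" is a list of rows, each a list of 3 entries, a list of its own where there are three numbers: the shift along the tool's x, y, z in cm, then the turn, a rotation vector about the tool's x, y, z in degrees, then the closure, from 0 (fully open) to 1 (shut). A call has 1 to 12 rows; each row is the pose to reach, as a shift and turn from the pose commanded when the call began, along the tool's axes at that moment; what a row does not reach only later rows make up. A row lasts 1/10 s, in which the tool goes at most 50 mm and 8.59 degrees, less where a joint would pass 70% of its speed; a pose out of reach is approached as far as the arm can. A call with a gripper value outside its range is refused whole. The fingers move at their own pace and stop on an object; "newtons" is the grip in N (left out, the last holds). Time passes only in rows, so rows that repeat a pose let the fingers close. It gives the time, the measured TCP pose, the force, the opening and the grip force at its end, in the units of the state.
- r.get_state(): the state, without advancing time (a new reading comes with each control period).
- r.snapshot(name): name is "scene" or "side" or "wrist"; returns a dict with "image" (400x640x3 uint8, red, green, blue), "fx", "fy", "cx", "cy" (pixels), "pose" (4x4, takes a point from camera to world coordinates). Camera axes: x right, y up, looking along -z (the intrinsics and any distortion apply to the point x, -y, -z); pixel columns grow to the right and rows downward; lengths in m; the calibration is good to about 2 mm. A picture is of the moment at which its call begins. There is no depth.
- r.finish_job(): hands the job in; it is judged then, once.
The state is a dict: "clock": time; "q": joint angles; "qd": joint speeds; "joint_torque": joint torques, N m; "tool_pos": TCP position; "eef_rot": TCP orientation; "contact_force": force on the tool from outside, world axes, zero at the start; "moment": the same for the moment, N m; "opening": opening from 0.0 (shut) to 1.0 (fully open); "finger_force": force on a finger pad.
Only numpy, scipy, OpenCV 4.12 (cv2) and the standard library are available. Lean on these libraries where they do the work, as an engineer would, in place of code of your own. Each camera call takes 0.05 s, during which the arm holds its last target. There are 200 camera calls.

## Working session

There is one attempt and no reset: what is moved stays moved. The work goes in short steps, Python scripts to look and compute and a tool call to move; the robot and the scene stay as the last step left them, time stands still between calls to the robot, and variables do not carry over. Pictures are saved under pics/ and viewed, at most 14 in all, crops included, and the job is handed in when it is done.

Besides the shell and the picture viewer there is one more tool, called after ">>>" as name(argument=value, ...), one argument or row to a line, values as JSON. carry_out: Moves the arm, as the interface text tells. Its arguments: {"type":"object","properties":{"rows":{"type":"array"},"newtons":{"type":"number"}},"required":["rows"]}

```bash
mkdir -p pics; python3 - <<'E'
from plant import r
import cv2,numpy as np
s=r.get_state();print({k:np.round(v,3) for k,v in s.items()}, r.grip_point_offset)
for n in("scene","side"):
    d=r.snapshot(n);cv2.imwrite(f"pics/{n}0.png",d["image"][:,:,::-1])
    print(n,d["fx"],d["fy"],d["cx"],d["cy"],[k for k in d],np.round(d["pose"],3).tolist())
E
```

```text
{'clock': np.float64(0.0), 'q': array([ 0.034,  0.69 , -0.195,  1.566,  0.157,  0.902, -0.215]), 'qd': array([ 0.001,  0.001,  0.   , -0.   , -0.   ,  0.001, -0.002]), 'joint_torque': array([ 0.0000e+00, -5.2757e+01, -1.2670e+00, -1.5343e+01, -5.3000e-02,
        7.0000e-03,  0.0000e+00]), 'tool_pos': array([ 0.624, -0.   ,  0.238]), 'eef_rot': array([ 0.707,  0.707, -0.001, -0.001]), 'contact_force': array([-0.324,  0.144, -0.117]), 'moment': array([ 0.014, -0.04 , -0.049]), 'finger_force': np.float64(0.0), 'opening': np.float64(1.001)} 0.0187
scene 483.6183402581635 483.6183402581635 327.02954283039634 198.89540587585168 ['image', 'fx', 'fy', 'cx', 'cy', 'pose'] [[0.658, -0.508, 0.555, 1.224], [0.753, 0.442, -0.488, -0.657], [0.003, 0.739, 0.673, 0.906], [0.0, 0.0, 0.0, 1.0]]
side 397.95686196351176 397.95686196351176 322.87550131498006 195.58178892646643 ['image', 'fx', 'fy', 'cx', 'cy', 'pose'] [[-0.974, 0.155, -0.163, 0.335], [-0.224, -0.684, 0.694, 0.721], [-0.004, 0.712, 0.702, 0.843], [0.0, 0.0, 0.0, 1.0]]
```

View pics/scene0.png

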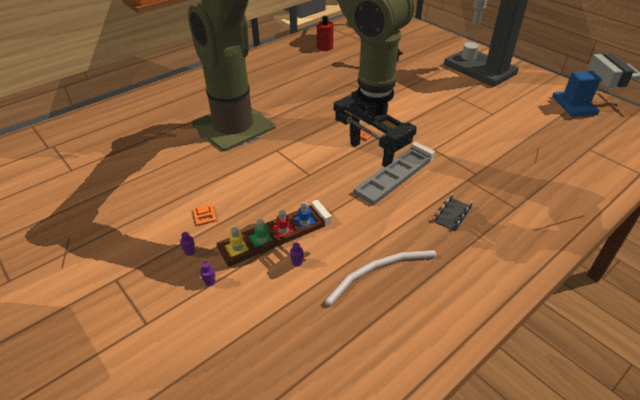

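View pics/side0.png

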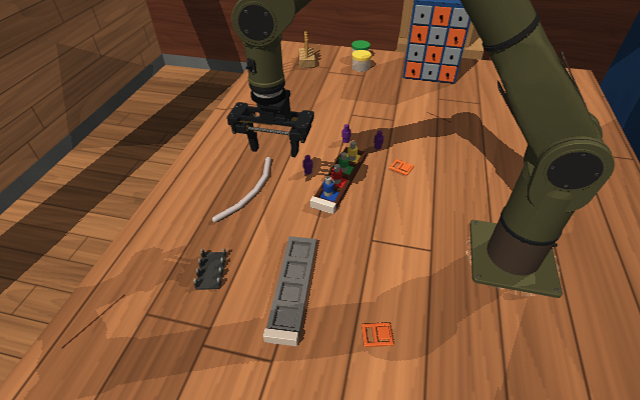

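The row, counted from the wooden rack's white end, is blue (304,215), red (282,225), green (260,233), yellow (236,240). The steel rack is at scene (395,175), with its white end at (425,152). Three purple decoys stand around the wooden rack.

```bash
cat > h.py <<'E'
import cv2,numpy as np
def ray(d,p,z):
    P=np.array(d["pose"]);v=P[:3,:3]@np.array([(p[0]-d["cx"])/d["fx"],-(p[1]-d["cy"])/d["fy"],-1])
    return P[:3,3]+v*(z-P[2,3])/v[2]
def proj(d,X):
    P=np.array(d["pose"]);c=P[:3,:3].T@(np.array(X)-P[:3,3])
    return np.array([d["cx"]-d["fx"]*c[0]/c[2],d["cy"]+d["fy"]*c[1]/c[2]])
HUE={"red":(0,8),"yellow":(24,34),"green":(45,85),"blue":(100,125)}
def mask(im,col,smin=110,vmin=50):
    h=cv2.cvtColor(im,cv2.COLOR_RGB2HSV);a,b=HUE[col]
    m=cv2.inRange(h,(a,smin,vmin),(b,255,255))
    if col=="red": m|=cv2.inRange(h,(174,smin,vmin),(180,255,255))
    return m
E
python3 - <<'E'
from plant import r
from h import *
roi={"scene":(210,190,335,270),"side":(305,130,375,215)}
for n in("scene","side"):
    d=r.snapshot(n);im=d["image"];x0,y0,x1,y1=roi[n]
    for c in HUE:
        m=mask(im,c);z=np.zeros_like(m);z[y0:y1,x0:x1]=m[y0:y1,x0:x1]
        k,l,s,ce=cv2.connectedComponentsWithStats(z)
        if k>1:
            i=1+s[1:,4].argmax();print(n,c,s[i],ce[i].round(1),ray(d,ce[i],.043).round(4))
    h=cv2.cvtColor(im,cv2.COLOR_RGB2HSV)
    for nm,m in(("white",cv2.inRange(h,(0,0,150),(180,60,255))),("grey",cv2.inRange(h,(0,0,60),(180,50,150)))):
        k,l,s,ce=cv2.connectedComponentsWithStats(m)
        for i in range(1,k):
            if 60<s[i,4]<6000 and s[i,1]>120:
                ct=cv2.findContours((l==i).astype(np.uint8),0,2)[0][0]
                b=cv2.boxPoints(cv2.minAreaRect(ct))
                print(n,nm,s[i],[ray(d,p,.018 if nm=="grey" else .03)[:2].round(3).tolist() for p in b],b.round(0).tolist())
d=r.snapshot("wrist");print(np.round(d["pose"],3).tolist(),d["fx"],d["cx"],d["cy"]);cv2.imwrite("pics/w0.png",d["image"][:,:,::-1])
E
```

```text
scene red [270 215  27  23 299] [282.7 226.5] [ 0.5159 -0.1821  0.043 ]
scene yellow [227 245   6   9  18] [229.6 248.7] [ 0.4917 -0.3223  0.043 ]
scene green [249 224  23  23 231] [259.4 235.4] [ 0.5026 -0.2436  0.043 ]
scene blue [294 208  22  19 181] [304.2 216.9] [ 0.5243 -0.12    0.043 ]
scene white [413 143  21  12  75] [[0.486, 0.341], [0.479, 0.355], [0.553, 0.362], [0.56, 0.348]] [[413.0, 144.0], [414.0, 142.0], [434.0, 152.0], [433.0, 154.0]]
scene white [312 201  19  18 138] [[0.486, -0.064], [0.482, -0.044], [0.555, -0.057], [0.558, -0.077]] [[312.0, 203.0], [316.0, 199.0], [331.0, 216.0], [326.0, 220.0]]
scene white [326 250 110  54 701] [[0.709, -0.226], [0.766, 0.077], [0.818, 0.046], [0.758, -0.244]] [[320.0, 286.0], [427.0, 235.0], [436.0, 254.0], [328.0, 304.0]]
scene grey [ 354  148   77   57 1701] [[0.509, 0.063], [0.472, 0.389], [0.566, 0.346], [0.59, 0.039]] [[352.0, 190.0], [419.0, 140.0], [434.0, 159.0], [366.0, 209.0]]
scene grey [436 199  33  29 530] [[0.734, 0.143], [0.699, 0.255], [0.766, 0.255], [0.797, 0.146]] [[434.0, 220.0], [450.0, 194.0], [470.0, 207
[... 1089 characters left out ...]
.0, 126.0], [288.0, 132.0], [288.0, 134.0]]
side grey [215 173  53  49 109] [[0.796, 0.07], [0.72, -0.154], [0.696, -0.132], [0.774, 0.086]] [[215.0, 221.0], [267.0, 173.0], [272.0, 179.0], [220.0, 226.0]]
side grey [ 267  237   49   94 2690] [[0.554, 0.337], [0.592, 0.069], [0.504, 0.071], [0.482, 0.336]] [[267.0, 327.0], [285.0, 233.0], [317.0, 239.0], [298.0, 333.0]]
side grey [198 257  25  31 327] [[0.748, 0.277], [0.764, 0.176], [0.716, 0.183], [0.703, 0.282]] [[198.0, 287.0], [209.0, 253.0], [226.0, 258.0], [215.0, 293.0]]
[[1.0, -0.0, 0.001, 0.624], [0.0, 0.961, 0.276, 0.071], [-0.001, -0.276, 0.961, 0.385], [0.0, 0.0, 0.0, 1.0]] 299.45292135603574 318.94819979444094 202.2281828993068
```

View pics/w0.png

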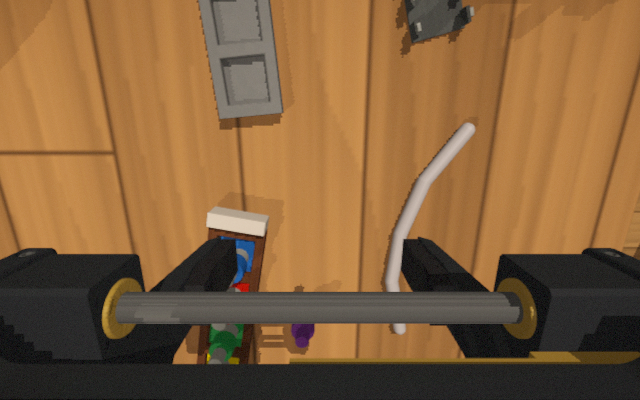

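The wrist view is unobstructed only in its upper half. It shows the nearest steel pocket at (247,80) and the wooden rack's white block at (238,220). The dies are round, so the tool can keep its present yaw. Next I move back past the row to see it clear of the gripper.

>>> carry_out(
  rows=[
    [[-35, -12.5, -8], [0, 0, 0], 0.3],
    [[-35, -12.5, -8], [0, 0, 0], 0.3],
    [[-35, -12.5, -8], [0, 0, 0], 0.3],
    [[-35, -12.5, -8], [0, 0, 0], 0.3],
    [[-35, -12.5, -8], [0, 0, 0], 0.3],
    [[-35, -12.5, -8], [0, 0, 0], 0.3],
    [[-35, -12.5, -8], [0, 0, 0], 0.3],
    [[-35, -12.5, -8], [0, 0, 0], 0.3],
    [[-35, -12.5, -8], [0, 0, 0], 0.3],
    [[-35, -12.5, -8], [0, 0, 0], 0.3],
    [[-35, -12.5, -8], [0, 0, 0], 0.3],
  ],
)

```text
clock: 1.35
tool_pos: [0.5008, -0.3478, 0.3184]
eef_rot: [0.706, 0.708, 0.001, -0.001]
contact_force: [-0.1, 0.4, 0.2]
opening: 0.701
finger_force: 0.0
```

```bash
python3 - <<'E'
from plant import r
from h import *
s=r.get_state();print(s["tool_pos"],s["eef_rot"],s["opening"])
d=r.snapshot("wrist");cv2.imwrite("pics/w1.png",d["image"][:,:,::-1])
E
```

```text
[ 0.50081663 -0.34784203  0.31837221] [ 7.06074713e-01  7.08136755e-01  6.55275419e-04 -6.37391269e-04] 0.7014492863358885
```

View pics/w1.png

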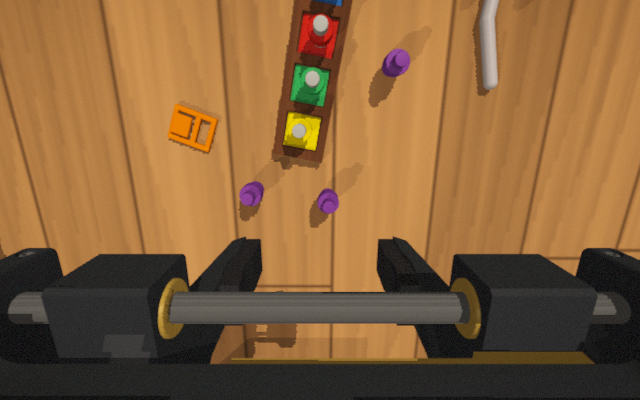

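All four dies stand on their matching tiles: yellow nose (299,131), green (312,79), red (320,24), and blue partly cut off at the top. Purple decoys are at (251,194), (328,201) and (396,63).

```bash
cat >> h.py <<'E'
def noses(d,zt=.075,pad=0):
    "nose-top positions per colour: grey blob inside the colour's box"
    im=d["image"];h=cv2.cvtColor(im,cv2.COLOR_RGB2HSV);out={}
    g=cv2.inRange(h,(0,0,110),(180,70,255))
    for c in HUE:
        m=mask(im,c);m[235:]=0
        k,l,s,ce=cv2.connectedComponentsWithStats(m)
        if k<2: continue
        i=1+s[1:,4].argmax();x,y,w,hh,a=s[i]
        if a<100: continue
        z=np.zeros_like(g);z[max(0,y-pad):y+hh,x:x+w]=g[max(0,y-pad):y+hh,x:x+w]
        k,l,s2,ce=cv2.connectedComponentsWithStats(z)
        if k<2: continue
        j=1+s2[1:,4].argmax()
        out[c]=(s[i].tolist(),s2[j].tolist(),ce[j].round(1),ray(d,ce[j],zt).round(4),ray(d,(x+w/2,y+hh/2),.011).round(4))
    return out
E
python3 - <<'E'
from plant import r
from h import *
d=r.snapshot("wrist")
for c,v in noses(d).items(): print(c,*v)
h=cv2.cvtColor(d["image"],cv2.COLOR_RGB2HSV);m=cv2.inRange(h,(128,80,30),(160,255,255))
k,l,s,ce=cv2.connectedComponentsWithStats(m)
for i in range(1,k):
    if s[i,4]>80: print("purple",ray(d,ce[i],.032).round(3))
E
```

```text
red [297, 11, 43, 48, 1318] [313, 15, 15, 17, 193] [320.2  23.4] [ 0.5009 -0.1727  0.075 ] [ 0.4988 -0.1696  0.011 ]
yellow [283, 112, 38, 39, 940] [292, 124, 14, 14, 143] [298.6 130.5] [ 0.474  -0.2935  0.075 ] [ 0.4748 -0.2977  0.011 ]
green [290, 64, 40, 43, 1061] [305, 71, 15, 16, 185] [311.8  78.3] [ 0.491  -0.2318  0.075 ] [ 0.4869 -0.234   0.011 ]
purple [ 0.601 -0.207  0.032]
purple [ 0.399 -0.387  0.032]
purple [ 0.513 -0.398  0.032]
```

>>> carry_out(
  rows=[
    [[5.4, -2.7, 5], [0, 0, 0], 0.3],
    [[5.4, -2.7, 10], [0, 0, 0], 0.3],
    [[5.4, -2.7, 15], [0, 0, 0], 0.3],
    [[5.4, -2.7, 20], [0, 0, 0], 0.3],
    [[5.4, -2.7, 20], [0, 0, 0], 0.3],
    [[5.4, -2.7, 20], [0, 0, 0], 0.3],
    [[5.4, -2.7, 20], [0, 0, 0], 0.3],
    [[5.4, -2.7, 20], [0, 0, 0], 0.3],
  ],
)

```text
clock: 2.25
tool_pos: [0.4745, -0.2962, 0.1204]
eef_rot: [0.707, 0.707, 0.001, 0.002]
contact_force: [-0.9, 0.4, 0.6]
opening: 0.701
finger_force: 0.0
```

```bash
python3 - <<'E'
from plant import r
from h import *
s=r.get_state();print(s["tool_pos"],s["eef_rot"])
d=r.snapshot("wrist");cv2.imwrite("pics/w2.png",d["image"][:,:,::-1])
for c,v in noses(d).items(): print(c,*v)
E
```

```text
[ 0.47453909 -0.29622128  0.12039256] [7.06897111e-01 7.07314248e-01 6.34599954e-04 1.62050144e-03]
red [313, 0, 76, 84, 3793] [352, 3, 30, 34, 800] [366.7  19.5] [ 0.5009 -0.1722  0.075 ] [ 0.4987 -0.1701  0.011 ]
yellow [289, 170, 63, 60, 2305] [307, 203, 24, 27, 562] [318.7 217. ] [ 0.4736 -0.2906  0.075 ] [ 0.4754 -0.2966  0.011 ]
green [300, 92, 69, 70, 2906] [333, 113, 28, 29, 644] [346.4 126.9] [ 0.4909 -0.2315  0.075 ] [ 0.4869 -0.2337  0.011 ]
```

View pics/w2.png

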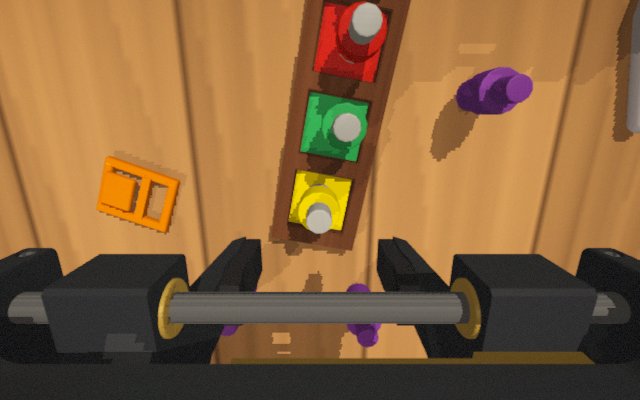

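The yellow nose is at about (318,218), and I put the die at (0.474,-0.2925). Descend and grip.

>>> carry_out(
  rows=[
    [[0.4, 0, 3], [0, 0, 0], 0.3],
    [[0.4, 0, 6], [0, 0, 0], 0.3],
    [[0.4, 0, 8], [0, 0, 0], 0.3],
    [[0.4, 0, 9.2], [0, 0, 0], 0.3],
    [[0.4, 0, 9.2], [0, 0, 0], 0.3],
    [[0.4, 0, 9.2], [0, 0, 0], 0.3],
    [[0.4, 0, 9.2], [0, 0, 0], 0.8],
    [[0.4, 0, 9.2], [0, 0, 0], 0.8],
    [[0.4, 0, 9.2], [0, 0, 0], 0.8],
    [[0.4, 0, 9.2], [0, 0, 0], 0.8],
    [[0.4, 0, 9.2], [0, 0, 0], 0.8],
    [[0.4, 0, 9.2], [0, 0, 0], 0.8],
  ],
  newtons=20,
)

```text
clock: 3.5
tool_pos: [0.4739, -0.2922, 0.0272]
eef_rot: [0.707, 0.707, 0.0, 0.001]
contact_force: [1.1, 0.0, 4.9]
opening: 0.356
finger_force: 20.0
```

>>> carry_out(
  rows=[
    [[0, 0, -2], [0, 0, 0], 0.8],
    [[0, 0, -5], [0, 0, 0], 0.8],
    [[0, 0, -9], [0, 0, 0], 0.8],
    [[3, 1, -13], [0, 0, 0], 0.8],
    [[7, 2, -16], [0, 0, 0], 0.8],
    [[11, 3, -19], [0, 0, 0], 0.8],
    [[15.5, 4, -21], [0, 0, 0], 0.8],
    [[20, 5, -23], [0, 0, 0], 0.8],
    [[25, 6, -24], [0, 0, 0], 0.8],
    [[29.5, 6, -24], [0, 0, 0], 0.8],
    [[34, 6, -24], [0, 0, 0], 0.8],
    [[37, 6, -24], [0, 0, 0], 0.8],
  ],
)

```text
clock: 4.7
tool_pos: [0.5314, 0.0822, 0.2661]
eef_rot: [0.706, 0.709, -0.0, -0.001]
contact_force: [0.8, 0.5, -3.9]
opening: 0.355
finger_force: 20.0
```

>>> carry_out(
  rows=[
    [[0, 0, 0], [0, 0, 0], 0.8],
    [[0, 0, 0], [0, 0, 0], 0.8],
    [[0, 0, 0], [0, 0, 0], 0.8],
  ],
)

```text
clock: 5.0
tool_pos: [0.5324, 0.0759, 0.2661]
eef_rot: [0.708, 0.706, -0.001, 0.0]
contact_force: [0.2, -1.1, -3.4]
opening: 0.353
finger_force: 20.0
```

```bash
python3 - <<'E'
from plant import r
from h import *
s=r.get_state();print(s["tool_pos"],s["eef_rot"],s["opening"],s["finger_force"])
d=r.snapshot("wrist");cv2.imwrite("pics/w3.png",d["image"][:,:,::-1])
E
```

```text
[0.5324221  0.07591951 0.26609289] [ 7.07932232e-01  7.06279113e-01 -1.32984825e-03  2.82670211e-05] 0.35332780408265413 20.00117805786431
```

View pics/w3.png

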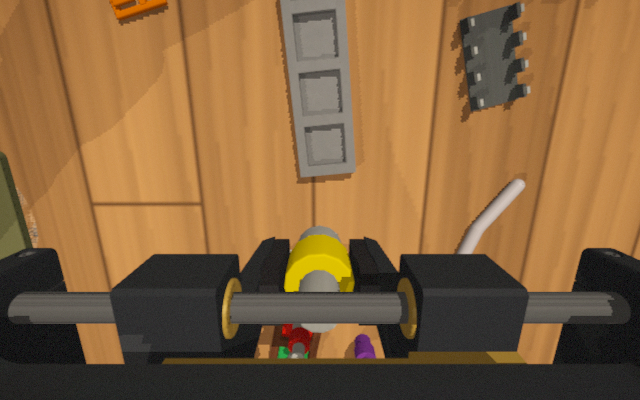

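The die is held. Three steel pockets show at (327,146), (321,93) and (315,36), and the rack's near end is at row ~175. I fit the rack's edges from its grey mask.

```bash
python3 - <<'E'
from plant import r
from h import *
d=r.snapshot("wrist");h=cv2.cvtColor(d["image"],cv2.COLOR_RGB2HSV)
m=cv2.inRange(h,(0,0,60),(180,60,190));m[200:]=0;m[:,:270]=0;m[:,370:]=0
k,l,s,ce=cv2.connectedComponentsWithStats(m);i=1+s[1:,4].argmax();print(s[i]);m=l==i
L=[];R=[]
for y in range(5,165,3):
    c=np.where(m[y])[0]
    L.append(ray(d,(c[0]-.0,y+.5),.018));R.append(ray(d,(c[-1]+1,y+.5),.018))
L=np.array(L);R=np.array(R)
pl=np.polyfit(L[:,1],L[:,0],1);pr=np.polyfit(R[:,1],R[:,0],1)
B=np.array([ray(d,(x+.5,np.where(m[:,x])[0][-1]+1),.018) for x in range(306,350)])
pb=np.polyfit(B[:,0],B[:,1],1);print(pl,pr,pb, (R-L)[::10,0].round(4))
a=(pl[0]+pr[0])/2;u=np.array([a,1]);u/=np.linalg.norm(u)
# centre of end edge
b=(pl[1]+pr[1])/2
y=(pb[0]*b+pb[1])/(1-pb[0]*a);E=np.array([a*y+b,y]);print("u",u,"end",E)
for q in(-96,-32,32,96): print(q,(E+u*(.135+q/1000)).round(4))
E
```

```text
[  280     0    75   177 10394]
[-0.09474426  0.51332862] [-0.09416628  0.58678806] [0.09383749 0.02060384] [0.0727 0.0733 0.0728 0.0734 0.0728 0.0735]
u [-0.09403671  0.99556873] end [0.54329672 0.07158544]
-96 [0.5396 0.1104]
-32 [0.5336 0.1741]
32 [0.5276 0.2378]
96 [0.5216 0.3016]
```

>>> carry_out(
  rows=[
    [[4, -0.2, 0], [0, 0, 0], 0.8],
    [[8, -0.4, 2], [0, 0, 0], 0.8],
    [[12, -0.6, 5], [0, 0, 0], 0.8],
    [[16, -0.8, 8], [0, 0, 0], 0.8],
    [[20, -1, 11], [0, 0, 0], 0.8],
    [[22.6, -1.1, 14], [0, 0, 0], 0.8],
    [[22.6, -1.1, 16.6], [0, 0, 0], 0.8],
    [[22.6, -1.1, 18], [0, 0, 0], 0.8],
    [[22.6, -1.1, 18], [0, 0, 0], 0.8],
    [[22.6, -1.1, 18], [0, 0, 0], 0.8],
    [[22.6, -1.1, 18], [0, 0, 0], 0.8],
  ],
)

```text
clock: 6.2
tool_pos: [0.5235, 0.3035, 0.0883]
eef_rot: [0.708, 0.706, 0.001, 0.001]
contact_force: [0.4, -0.2, -1.9]
opening: 0.355
finger_force: 20.0
```

>>> carry_out(
  rows=[
    [[-0.2, -0.2, 2], [0, 0, 0], 0.8],
    [[-0.2, -0.2, 4], [0, 0, 0], 0.8],
    [[-0.2, -0.2, 5.2], [0, 0, 0], 0.8],
    [[-0.2, -0.2, 5.8], [0, 0, 0], 0.8],
    [[-0.2, -0.2, 6.1], [0, 0, 0], 0.8],
    [[-0.2, -0.2, 6.3], [0, 0, 0], 0.8],
    [[-0.2, -0.2, 6.4], [0, 0, 0], 0.8],
    [[-0.2, -0.2, 6.4], [0, 0, 0], 0.8],
    [[-0.2, -0.2, 6.4], [0, 0, 0], 0.8],
  ],
)

```text
clock: 7.1
tool_pos: [0.5206, 0.3024, 0.0242]
eef_rot: [0.707, 0.707, 0.001, 0.0]
contact_force: [-0.9, -1.6, 7.0]
opening: 0.35
finger_force: 20.0
```

>>> carry_out(
  rows=[
    [[0, 0, 0], [0, 0, 0], 0.4],
    [[0, 0, 0], [0, 0, 0], 0.3],
    [[0, 0, 0], [0, 0, 0], 0.3],
    [[0, 0, 0], [0, 0, 0], 0.3],
    [[0, 0, -3], [0, 0, 0], 0.3],
    [[0, 0, -7], [0, 0, 0], 0.3],
    [[0, 0, -11], [0, 0, 0], 0.3],
    [[-5, 0, -13], [0, 0, 0], 0.3],
    [[-10, -0.5, -14], [0, 0, 0], 0.3],
    [[-15, -1, -14], [0, 0, 0], 0.3],
    [[-20, -1, -14], [0, 0, 0], 0.3],
    [[-25, -1, -14], [0, 0, 0], 0.3],
  ],
)

```text
clock: 8.3
tool_pos: [0.5098, 0.0554, 0.163]
eef_rot: [0.707, 0.707, 0.0, 0.0]
contact_force: [1.3, -0.8, 0.5]
opening: 0.703
finger_force: 0.0
```

>>> carry_out(
  rows=[
    [[-5, 0, 0], [0, 0, 0], 0.3],
    [[-10, -0.5, 0], [0, 0, 0], 0.3],
    [[-15, -1, 0], [0, 0, 0], 0.3],
    [[-20, -2, 0], [0, 0, 0], 0.3],
    [[-25, -2, 0], [0, 0, 0], 0.3],
    [[-30, -2, 0], [0, 0, 0], 0.3],
    [[-32, -2, 0], [0, 0, 0], 0.3],
    [[-32, -2, 0], [0, 0, 0], 0.3],
    [[-32, -2, 0], [0, 0, 0], 0.3],
    [[-32, -2, 0], [0, 0, 0], 0.3],
  ],
)

```text
clock: 9.3
tool_pos: [0.4904, -0.2605, 0.1627]
eef_rot: [0.706, 0.708, 0.001, -0.001]
contact_force: [-0.4, -0.6, 0.1]
opening: 0.697
finger_force: 0.0
```

```bash
python3 - <<'E'
from plant import r
from h import *
s=r.get_state();print(s["tool_pos"],s["eef_rot"],s["opening"],s["finger_force"])
d=r.snapshot("wrist")
for c,v in noses(d).items(): print(c,*v)
d=r.snapshot("side");cv2.imwrite("pics/s1.png",d["image"][:,:,::-1])
E
```

```text
[ 0.49039093 -0.26054577  0.16269171] [ 7.06048903e-01  7.08162654e-01  5.35902270e-04 -5.61553952e-04] 0.6965840091110101 0.0
red [298, 63, 62, 66, 2502] [323, 81, 24, 25, 457] [334.5  92.7] [ 0.5008 -0.1724  0.075 ] [ 0.4987 -0.1707  0.011 ]
green [288, 135, 57, 56, 1917] [310, 159, 22, 25, 431] [320.8 170.8] [ 0.4909 -0.2306  0.075 ] [ 0.487  -0.2339  0.011 ]
blue [311, 0, 63, 55, 2230] [342, 0, 27, 16, 323] [355.1   6.1] [ 0.5139 -0.1164  0.075 ] [ 0.51   -0.1131  0.011 ]
```

View pics/s1.png

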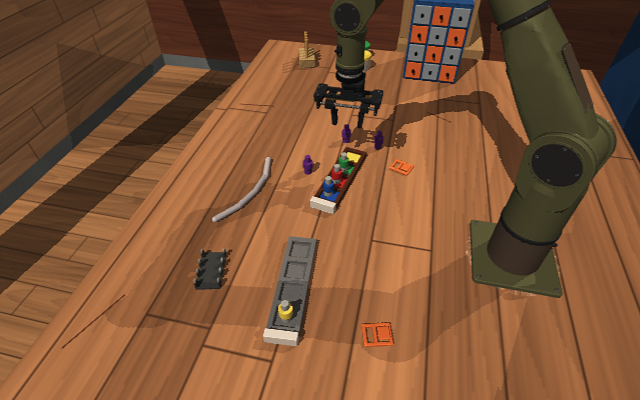

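Yellow stands upright in the steel pocket nearest the white end, at (286,310). Next is green.

>>> carry_out(
  rows=[
    [[2.9, 0.1, 1], [0, 0, 0], 0.3],
    [[2.9, 0.1, 4], [0, 0, 0], 0.3],
    [[2.9, 0.1, 7], [0, 0, 0], 0.3],
    [[2.9, 0.1, 10], [0, 0, 0], 0.3],
    [[2.9, 0.1, 12.3], [0, 0, 0], 0.3],
    [[2.9, 0.1, 13.5], [0, 0, 0], 0.3],
    [[2.9, 0.1, 13.5], [0, 0, 0], 0.3],
    [[2.9, 0.1, 13.5], [0, 0, 0], 0.8],
    [[2.9, 0.1, 13.5], [0, 0, 0], 0.8],
    [[2.9, 0.1, 13.5], [0, 0, 0], 0.8],
    [[2.9, 0.1, 13.5], [0, 0, 0], 0.8],
    [[2.9, 0.1, 13.5], [0, 0, 0], 0.8],
  ],
  newtons=20,
)

```text
clock: 10.6
tool_pos: [0.4917, -0.2341, 0.0285]
eef_rot: [0.707, 0.707, 0.0, 0.001]
contact_force: [0.6, 0.6, 4.0]
opening: 0.354
finger_force: 20.0
```

>>> carry_out(
  rows=[
    [[0, 0, -2], [0, 0, 0], 0.8],
    [[0, 0, -5], [0, 0, 0], 0.8],
    [[0, 0, -9], [0, 0, 0], 0.8],
    [[2, 0, -12], [0, 0, 0], 0.8],
    [[6, 0.5, -13], [0, 0, 0], 0.8],
    [[10.5, 1, -13], [0, 0, 0], 0.8],
    [[15, 1.4, -13], [0, 0, 0], 0.8],
    [[19.5, 1.8, -13], [0, 0, 0], 0.8],
    [[24, 2.2, -13], [0, 0, 0], 0.8],
    [[28.5, 2.6, -13], [0, 0, 0], 0.8],
    [[33, 3, -13], [0, 0, 0], 0.8],
    [[37, 3, -13], [0, 0, 0], 0.8],
  ],
)

```text
clock: 11.8
tool_pos: [0.5208, 0.1387, 0.1575]
eef_rot: [0.707, 0.708, 0.0, -0.0]
contact_force: [1.0, -0.6, -2.4]
opening: 0.354
finger_force: 20.0
```

>>> carry_out(
  rows=[
    [[4, 0.2, 0], [0, 0, 0], 0.8],
    [[7.5, 0.4, 0], [0, 0, 0], 0.8],
    [[9.9, 0.6, 1], [0, 0, 0], 0.8],
    [[9.9, 0.6, 3], [0, 0, 0], 0.8],
    [[9.9, 0.6, 5], [0, 0, 0], 0.8],
    [[9.9, 0.6, 7], [0, 0, 0], 0.8],
    [[9.9, 0.6, 7], [0, 0, 0], 0.8],
    [[9.9, 0.6, 7], [0, 0, 0], 0.8],
    [[9.9, 0.6, 7], [0, 0, 0], 0.8],
  ],
)

```text
clock: 12.7
tool_pos: [0.5276, 0.2353, 0.0887]
eef_rot: [0.707, 0.707, 0.001, 0.0]
contact_force: [0.5, -0.3, -3.1]
opening: 0.35
finger_force: 20.0
```

>>> carry_out(
  rows=[
    [[0, 0, 2], [0, 0, 0], 0.8],
    [[0, 0, 4], [0, 0, 0], 0.8],
    [[0, 0, 5.2], [0, 0, 0], 0.8],
    [[0, 0, 5.8], [0, 0, 0], 0.8],
    [[0, 0, 6.1], [0, 0, 0], 0.8],
    [[0, 0, 6.3], [0, 0, 0], 0.8],
    [[0, 0, 6.3], [0, 0, 0], 0.8],
    [[0, 0, 6.3], [0, 0, 0], 0.8],
  ],
)

```text
clock: 13.5
tool_pos: [0.5275, 0.2354, 0.0256]
eef_rot: [0.707, 0.707, 0.001, 0.0]
contact_force: [-0.6, -0.3, 2.0]
opening: 0.354
finger_force: 20.0
```

>>> carry_out(
  rows=[
    [[0, 0, 0], [0, 0, 0], 0.4],
    [[0, 0, 0], [0, 0, 0], 0.3],
    [[0, 0, 0], [0, 0, 0], 0.3],
    [[0, 0, 0], [0, 0, 0], 0.3],
    [[0, 0, -3], [0, 0, 0], 0.3],
    [[0, 0, -7], [0, 0, 0], 0.3],
    [[0, 0, -11], [0, 0, 0], 0.3],
    [[-5, 0, -13], [0, 0, 0], 0.3],
    [[-10, -0.5, -13], [0, 0, 0], 0.3],
    [[-15, -1, -13], [0, 0, 0], 0.3],
    [[-20, -1, -13], [0, 0, 0], 0.3],
    [[-25, -1.5, -13], [0, 0, 0], 0.3],
  ],
)

```text
clock: 14.7
tool_pos: [0.5127, -0.0125, 0.155]
eef_rot: [0.707, 0.707, 0.0, 0.0]
contact_force: [1.0, -0.6, -0.3]
opening: 0.696
finger_force: 0.0
```

>>> carry_out(
  rows=[
    [[-5, -0.4, 0], [0, 0, 0], 0.3],
    [[-10, -0.8, 0], [0, 0, 0], 0.3],
    [[-15, -1.2, 0], [0, 0, 0], 0.3],
    [[-18.5, -1.2, 0], [0, 0, 0], 0.3],
    [[-18.5, -1.2, 0], [0, 0, 0], 0.3],
    [[-18.5, -1.2, 0], [0, 0, 0], 0.3],
    [[-18.5, -1.2, 0], [0, 0, 0], 0.3],
  ],
)

```text
clock: 15.4
tool_pos: [0.5007, -0.1937, 0.1547]
eef_rot: [0.706, 0.708, 0.001, -0.0]
contact_force: [0.1, 0.5, 1.1]
opening: 0.699
finger_force: 0.0
```

```bash
python3 - <<'E'
from plant import r
from h import *
s=r.get_state();print(s["tool_pos"],s["eef_rot"],s["opening"],s["finger_force"])
d=r.snapshot("wrist")
for c,v in noses(d).items(): print(c,*v)
d=r.snapshot("side");cv2.imwrite("pics/s2.png",d["image"][:,:,::-1][130:360,180:420])
E
```

```text
[ 0.50069047 -0.19369958  0.15472213] [ 7.06271178e-01  7.07941078e-01  5.22417581e-04 -4.24598606e-04] 0.6994680384913294 0.0
red [288, 139, 59, 59, 2183] [309, 169, 23, 26, 442] [320.2 181.8] [ 0.5008 -0.171   0.075 ] [ 0.4984 -0.1714  0.011 ]
blue [299, 68, 62, 64, 2388] [327, 90, 25, 26, 500] [339.  102.7] [ 0.514 -0.113  0.075] [ 0.5098 -0.1079  0.011 ]
```

View pics/s2.png

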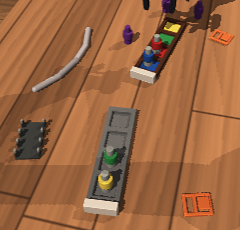

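Yellow and green both stand in the steel rack, at crop (107,180) and (110,157). Next is red, at (0.501,-0.172).

>>> carry_out(
  rows=[
    [[2.3, 0, 1], [0, 0, 0], 0.3],
    [[2.3, 0, 4], [0, 0, 0], 0.3],
    [[2.3, 0, 7], [0, 0, 0], 0.3],
    [[2.3, 0, 10], [0, 0, 0], 0.3],
    [[2.3, 0, 11.8], [0, 0, 0], 0.3],
    [[2.3, 0, 12.7], [0, 0, 0], 0.3],
    [[2.3, 0, 12.7], [0, 0, 0], 0.3],
    [[2.3, 0, 12.7], [0, 0, 0], 0.8],
    [[2.3, 0, 12.7], [0, 0, 0], 0.8],
    [[2.3, 0, 12.7], [0, 0, 0], 0.8],
    [[2.3, 0, 12.7], [0, 0, 0], 0.8],
    [[2.3, 0, 12.7], [0, 0, 0], 0.8],
  ],
  newtons=20,
)

```text
clock: 16.7
tool_pos: [0.5013, -0.1728, 0.0284]
eef_rot: [0.707, 0.707, 0.001, 0.001]
contact_force: [0.8, 0.4, 4.2]
opening: 0.356
finger_force: 20.0
```

>>> carry_out(
  rows=[
    [[0, 0, -2], [0, 0, 0], 0.8],
    [[0, 0, -5], [0, 0, 0], 0.8],
    [[0, 0, -9], [0, 0, 0], 0.8],
    [[2, 0, -12], [0, 0, 0], 0.8],
    [[6, 0.5, -13], [0, 0, 0], 0.8],
    [[10.5, 1, -13], [0, 0, 0], 0.8],
    [[15, 1.4, -13], [0, 0, 0], 0.8],
    [[19.5, 1.8, -13], [0, 0, 0], 0.8],
    [[24, 2.2, -13], [0, 0, 0], 0.8],
    [[28, 2.6, -13], [0, 0, 0], 0.8],
    [[31, 3, -13], [0, 0, 0], 0.8],
    [[31, 3, -13], [0, 0, 0], 0.8],
  ],
)

```text
clock: 17.9
tool_pos: [0.53, 0.1443, 0.1576]
eef_rot: [0.704, 0.71, 0.002, -0.001]
contact_force: [-0.1, -0.4, -2.2]
opening: 0.357
finger_force: 20.0
```

>>> carry_out(
  rows=[
    [[2, 0.1, 0], [0, 0, 0], 0.8],
    [[3.7, 0.2, 0], [0, 0, 0], 0.8],
    [[3.7, 0.2, 2], [0, 0, 0], 0.8],
    [[3.7, 0.2, 4], [0, 0, 0], 0.8],
    [[3.7, 0.2, 6], [0, 0, 0], 0.8],
    [[3.7, 0.2, 7], [0, 0, 0], 0.8],
    [[3.7, 0.2, 7], [0, 0, 0], 0.8],
    [[3.7, 0.2, 7], [0, 0, 0], 0.8],
    [[3.7, 0.2, 7], [0, 0, 0], 0.8],
  ],
)

```text
clock: 18.8
tool_pos: [0.5331, 0.1746, 0.0887]
eef_rot: [0.707, 0.707, 0.001, 0.0]
contact_force: [0.8, 0.3, -2.1]
opening: 0.352
finger_force: 20.0
```

>>> carry_out(
  rows=[
    [[0, 0, 2], [0, 0, 0], 0.8],
    [[0, 0, 4], [0, 0, 0], 0.8],
    [[0, 0, 5.2], [0, 0, 0], 0.8],
    [[0, 0, 5.8], [0, 0, 0], 0.8],
    [[0, 0, 6.1], [0, 0, 0], 0.8],
    [[0, 0, 6.3], [0, 0, 0], 0.8],
    [[0, 0, 6.3], [0, 0, 0], 0.8],
    [[0, 0, 6.3], [0, 0, 0], 0.8],
  ],
)

```text
clock: 19.6
tool_pos: [0.5328, 0.1746, 0.0255]
eef_rot: [0.707, 0.707, 0.001, 0.0]
contact_force: [-0.8, -0.8, 1.3]
opening: 0.356
finger_force: 20.0
```

>>> carry_out(
  rows=[
    [[0, 0, 0], [0, 0, 0], 0.4],
    [[0, 0, 0], [0, 0, 0], 0.3],
    [[0, 0, 0], [0, 0, 0], 0.3],
    [[0, 0, 0], [0, 0, 0], 0.3],
    [[0, 0, -3], [0, 0, 0], 0.3],
    [[0, 0, -7], [0, 0, 0], 0.3],
    [[0, 0, -11], [0, 0, 0], 0.3],
    [[-5, 0, -13], [0, 0, 0], 0.3],
    [[-10, -0.5, -13], [0, 0, 0], 0.3],
    [[-15, -1, -13], [0, 0, 0], 0.3],
    [[-20, -1, -13], [0, 0, 0], 0.3],
    [[-25, -1.5, -13], [0, 0, 0], 0.3],
  ],
)

```text
clock: 20.8
tool_pos: [0.518, -0.0732, 0.155]
eef_rot: [0.707, 0.707, 0.0, 0.0]
contact_force: [0.8, -0.4, 0.6]
opening: 0.699
finger_force: 0.0
```

>>> carry_out(
  rows=[
    [[-5, -0.4, 0], [0, 0, 0], 0.3],
    [[-6.5, -0.4, 0], [0, 0, 0], 0.3],
    [[-6.5, -0.4, 0], [0, 0, 0], 0.3],
    [[-6.5, -0.4, 0], [0, 0, 0], 0.3],
    [[-6.5, -0.4, 0], [0, 0, 0], 0.3],
  ],
)

```text
clock: 21.3
tool_pos: [0.5142, -0.1337, 0.1548]
eef_rot: [0.706, 0.708, 0.001, -0.0]
contact_force: [-0.1, 0.8, 0.0]
opening: 0.698
finger_force: 0.0
```

```bash
python3 - <<'E'
from plant import r
from h import *
s=r.get_state();print(s["tool_pos"],s["eef_rot"],s["opening"],s["finger_force"])
d=r.snapshot("wrist")
for c,v in noses(d).items(): print(c,*v)
d=r.snapshot("side");cv2.imwrite("pics/s3.png",d["image"][:,:,::-1][130:360,180:420])
E
```

```text
[ 0.51424367 -0.13370034  0.15480814] [ 7.05821370e-01  7.08389414e-01  6.77346980e-04 -4.16091380e-04] 0.6984854150051231 0.0
blue [287, 137, 57, 61, 2114] [309, 170, 23, 26, 471] [320.  182.8] [ 0.5141 -0.1118  0.075 ] [ 0.51   -0.1104  0.011 ]
```

View pics/s3.png

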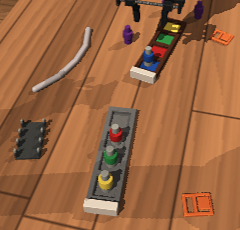

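Yellow, green and red stand in order in the steel rack. Last is blue, at (0.514,-0.113).

>>> carry_out(
  rows=[
    [[2.3, 0, 1], [0, 0, 0], 0.3],
    [[2.3, 0, 4], [0, 0, 0], 0.3],
    [[2.3, 0, 7], [0, 0, 0], 0.3],
    [[2.3, 0, 10], [0, 0, 0], 0.3],
    [[2.3, 0, 11.8], [0, 0, 0], 0.3],
    [[2.3, 0, 12.7], [0, 0, 0], 0.3],
    [[2.3, 0, 12.7], [0, 0, 0], 0.3],
    [[2.3, 0, 12.7], [0, 0, 0], 0.8],
    [[2.3, 0, 12.7], [0, 0, 0], 0.8],
    [[2.3, 0, 12.7], [0, 0, 0], 0.8],
    [[2.3, 0, 12.7], [0, 0, 0], 0.8],
    [[2.3, 0, 12.7], [0, 0, 0], 0.8],
  ],
  newtons=20,
)

```text
clock: 22.6
tool_pos: [0.5147, -0.1134, 0.0284]
eef_rot: [0.707, 0.707, 0.001, 0.001]
contact_force: [0.8, 0.1, 4.1]
opening: 0.353
finger_force: 20.0
```

Target is (0.5396, 0.1104), so the total shift is +22.4 and +2.5 cm.

>>> carry_out(
  rows=[
    [[0, 0, -2], [0, 0, 0], 0.8],
    [[0, 0, -5], [0, 0, 0], 0.8],
    [[0, 0, -9], [0, 0, 0], 0.8],
    [[2, 0, -12], [0, 0, 0], 0.8],
    [[6, 0.5, -13], [0, 0, 0], 0.8],
    [[10.5, 1, -13], [0, 0, 0], 0.8],
    [[15, 1.6, -13], [0, 0, 0], 0.8],
    [[19, 2.2, -13], [0, 0, 0], 0.8],
    [[22.4, 2.5, -13], [0, 0, 0], 0.8],
    [[22.4, 2.5, -10], [0, 0, 0], 0.8],
    [[22.4, 2.5, -7], [0, 0, 0], 0.8],
    [[22.4, 2.5, -6], [0, 0, 0], 0.8],
  ],
)

```text
clock: 23.8
tool_pos: [0.5362, 0.1101, 0.085]
eef_rot: [0.707, 0.707, -0.003, -0.001]
contact_force: [-0.3, -0.5, -3.2]
opening: 0.358
finger_force: 20.0
```

>>> carry_out(
  rows=[
    [[0, 0, 0], [0, 0, 0], 0.8],
    [[0, 0, 0], [0, 0, 0], 0.8],
    [[0, 0, 0], [0, 0, 0], 0.8],
  ],
)

```text
clock: 24.1
tool_pos: [0.5398, 0.1107, 0.089]
eef_rot: [0.707, 0.707, 0.001, 0.001]
contact_force: [0.4, -0.4, -3.0]
opening: 0.353
finger_force: 20.0
```

>>> carry_out(
  rows=[
    [[0, 0, 2], [0, 0, 0], 0.8],
    [[0, 0, 4], [0, 0, 0], 0.8],
    [[0, 0, 5.2], [0, 0, 0], 0.8],
    [[0, 0, 5.8], [0, 0, 0], 0.8],
    [[0, 0, 6.1], [0, 0, 0], 0.8],
    [[0, 0, 6.35], [0, 0, 0], 0.8],
    [[0, 0, 6.35], [0, 0, 0], 0.8],
    [[0, 0, 6.35], [0, 0, 0], 0.8],
  ],
)

```text
clock: 24.9
tool_pos: [0.5393, 0.1108, 0.0254]
eef_rot: [0.707, 0.707, 0.001, 0.0]
contact_force: [-1.3, -0.1, 5.3]
opening: 0.356
finger_force: 20.0
```

>>> carry_out(
  rows=[
    [[0, 0, 0], [0, 0, 0], 0.4],
    [[0, 0, 0], [0, 0, 0], 0.3],
    [[0, 0, 0], [0, 0, 0], 0.3],
    [[0, 0, 0], [0, 0, 0], 0.3],
    [[0, 0, -3], [0, 0, 0], 0.3],
    [[0, 0, -7], [0, 0, 0], 0.3],
    [[0, 0, -11], [0, 0, 0], 0.3],
    [[-5, 0, -14], [0, 0, 0], 0.3],
    [[-9, 0, -18], [0, 0, 0], 0.3],
    [[-9, 0, -21], [0, 0, 0], 0.3],
    [[-9, 0, -21], [0, 0, 0], 0.3],
    [[-9, 0, -21], [0, 0, 0], 0.3],
  ],
)

```text
clock: 26.1
tool_pos: [0.5392, 0.0206, 0.2349]
eef_rot: [0.707, 0.707, 0.001, 0.001]
contact_force: [-0.1, 0.7, -0.5]
opening: 0.706
finger_force: 0.0
```

```bash
python3 - <<'E'
from plant import r
from h import *
s=r.get_state();print(s["tool_pos"],s["opening"],s["finger_force"])
d=r.snapshot("wrist");cv2.imwrite("pics/w9.png",d["image"][:,:,::-1])
u=np.array([-.094,.9956]);C=np.array([.5306,.206])
for c,v in noses(d,.072,10).items():
    e=v[3][:2]-C;print(c,v[1],v[2],"along",e@u,"across",e@[u[1],-u[0]])
E
```

```text
[0.53915125 0.0205547  0.23488006] 0.7055437230849302 0.0
red [303, 12, 18, 21, 308] [311.5  22.4] along -0.03128448 across -0.0016479199999999208
blue [310, 86, 18, 20, 280] [318.6  95.8] along -0.09521563999999999 across -0.00115491999999997
```

View pics/w9.png

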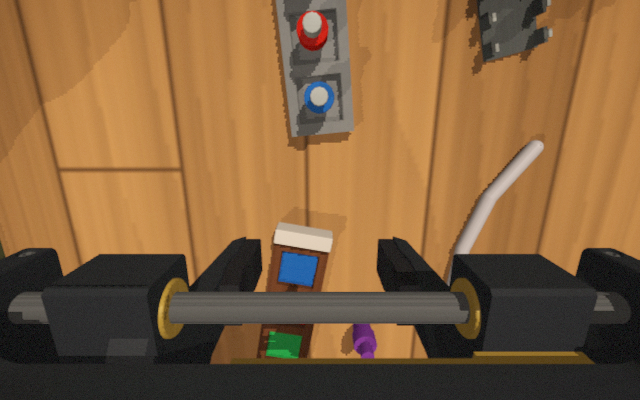

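Blue (319,96) and red (311,22) are within about 2 mm of their pocket centres. I move along the row to check green and yellow the same way.

>>> carry_out(
  rows=[
    [[4, 0, 0], [0, 0, 0], 0.3],
    [[8, 0, 0], [0, 0, 0], 0.3],
    [[12, 0, -2], [0, 0, 0], 0.3],
    [[14, 0, -3], [0, 0, 0], 0.3],
    [[14, 0, -3], [0, 0, 0], 0.3],
    [[14, 0, -3], [0, 0, 0], 0.3],
    [[14, 0, -3], [0, 0, 0], 0.3],
    [[14, 0, -3], [0, 0, 0], 0.3],
  ],
)

```text
clock: 26.95
tool_pos: [0.5385, 0.1587, 0.2632]
eef_rot: [0.708, 0.706, -0.001, -0.0]
contact_force: [-0.4, 0.2, -0.1]
opening: 0.699
finger_force: 0.0
```

```bash
python3 - <<'E'
from plant import r
from h import *
d=r.snapshot("wrist");cv2.imwrite("pics/w10.png",d["image"][:,:,::-1])
u=np.array([-.094,.9956]);C=np.array([.5306,.206])
for c,v in noses(d,.072,10).items():
    e=v[3][:2]-C;print(c,v[1],v[2],"along",e@u,"across",e@[u[1],-u[0]])
E
```

```text
red [307, 158, 15, 16, 190] [314.2 165.7] along -0.030189319999999985 across -0.001544519999999919
yellow [294, 35, 16, 21, 249] [301.4  44.3] along 0.09481012000000003 across -0.001997239999999907
green [301, 100, 17, 18, 227] [308.8 108.6] along 0.03184636000000002 across -0.0011115599999999915
blue [308, 191, 25, 19, 223] [320.6 196.6] along -0.06711536 across 0.0023017600000000537
```

View pics/w10.png

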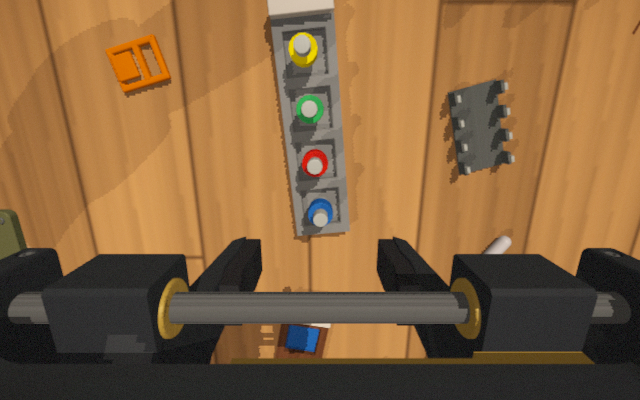

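All four stand upright and centred: yellow (302,46), green (309,108), red (315,164), blue (320,217). The gripper is open and clear of everything, so I hand in.

```bash
python3 -c "
from plant import r
print(r.finish_job())"
```

```text
the job is handed in; nothing more can be done
None
```

I moved all four dies to the steel rack in reverse order; from its white end they stand yellow, green, red, blue, each upright and within about 2 mm of its pocket centre in the last wrist views, and the job is handed in with the gripper open and clear (no verdict came back).

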